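Load a test cassette into the bench reader

TASK

Load the carrier that holds the white test cassette into the bench reader: press its thumb pad down hard with a fingertip so that the sprung lift plate under it sinks and, still pressing, slide it along its lane under the throat bar and the hold-down leaf spring until it is fully home against the end stop and the lift plate has sprung up again behind it. Only press and push: do not lift a carrier out of its lane or touch the cassette itself, leave the empty carrier where it is, and do not disturb the vials and the dropper bottle beside the reader. Then take the hand away.

Things in the scene. Friction and masses are not known exactly. Their poses are not given: they have to be found in the camera images.
- reader: Two-lane cassette reader fixed on the bench: flat white casing, 124 mm wide (its x), 218 mm long (its y), with aluminium guide rails. Origin: centre of its underside, on the bench. Its +y is the way carriers are slid in (roughly to the robot's left); lane centres at its x = -34 mm (near) and +34 mm (far). Above the bench: lane bed 18 mm, guide rails 32 mm. White optics housing at its +y end, 58 mm high.
- reader_throat (a point): Middle of the lower front edge of the aluminium throat bar that crosses both lanes (reader y = +29 to +39 mm, 29.5 to 40 mm above the bench). The leaf springs lie just behind it, in an open gap up to y = +75 mm. A carrier waiting on its lift plate stands 5.5 mm too high to pass under the bar; pressed down on the bed it passes with 2.5 mm to spare.
- reader_stop (a point): Middle of the face of the end stop, under the optics housing (reader y = +99 mm), met by a carrier's nose when fully home; a home carrier's origin is at the reader's y = +40 mm.
- carrier_loaded: Grey plastic carrier with a white test cassette in its bay, loose in one of the lanes (1 mm side play); 40 mm wide (x), 118 mm long (y), 9 mm thick, about 0.1 kg. Origin: centre of its underside; +y points to its nose, the way it slides. Waiting: underside 26 mm above the bench, origin at the reader's y = -36 to -46 mm, so it slides 76 to 86 mm to get home. Pressed down: underside 18 mm.
- carrier_loaded_pad (a point): Centre of the top of the loaded carrier's thumb pad (carrier y = -42 mm), a ribbed block at its rear end, 36 mm wide, 34 mm long, top 14 mm above the underside (40 mm above the bench while waiting, 32 mm when pressed down). 17 mm ahead of this point a thumb ridge crosses the pad, 6 mm higher and 6 mm thick, for a finger to push; the cassette lies beyond.
- test_cassette: The white test cassette, 20 x 70 x 5 mm, fixed in the loaded carrier's bay ahead of the thumb ridge. Origin: centre of its underside. Not to be touched.
- carrier_empty: The same carrier without a cassette, in the other lane; its bay is open and shows the floor. Stays where it is. Origin: centre of its underside.
- lift_near (a joint): Spring lift plate (steel, 36 x 70 mm) under the waiting carrier in the near lane (reader x = -34 mm): 0 m = up, 8 mm above the bed; 0.008 = level with the bed. Pushes up with 6 N when up, 11 N when down. It spans the reader's y = -93 to -23 mm and springs up by itself, as a lock, once the carrier's rear end is past it (4 mm to spare when home).
- lift_far (a joint): The same lift plate in the far lane (reader x = +34 mm).
- leaf_near (a joint): Hold-down leaf spring with two prongs in the near lane, behind the throat bar: 0 rad = at rest, its tips about 2 mm below the top of a pressed-down carrier; about 0.065 rad = lifted by a carrier beneath it, bearing on its side rails with about 4 N.
- leaf_far (a joint): The same leaf spring in the far lane.
- blue_vial: Small vial with a blue cap top, 28 mm across, 60 mm high, standing on the robot's side of the reader. Origin: centre of its underside. To be left alone.
- orange_vial: Small vial with an orange cap top, 28 mm across, 60 mm high, standing beside the first. To be left alone.
- dropper_bottle: White dropper bottle, 32 mm across, 70 mm high, standing on the robot's side of the reader. To be left alone.

How it is judged:
By the outcome, as a careful person would: the job done as asked, in the order asked, and still so for the second after the job is handed in, with the robot touching nothing.
It also fails if it takes over 35 s, if anything falls off the work surface, if the arm or the gripper's body presses on something with over 40 N, if the wrist force passes 120 N, or if a joint passes its speed limit or range.

ROBOT

A 6-joint arm with a two-finger parallel gripper is mounted at the origin on the work surface; the furniture and walls round the work are solid. World frame = base frame: x ahead of the robot, y to its left, z up, the work surface at z = 0. Lengths are in m, angles in rad, forces in N, time in s.
With the tool pointing down it reaches from about 0.3 to 0.775 m from the base axis. Payload 14.6 kg.
Tool frame: the origin (TCP) lies at the very end of the fingers, on their centre line; the grasp point (between the pads) lies 19 mm behind it; z points along the fingers, x is the direction in which the jaws open and shut, and the axes are right-handed (so a half turn about z gives the same grasp; the last joint's range is limited). The gripper opens to 94 mm and grips with 3 to 60 N. Pads are 16 mm wide; open, the fingers measure 119 mm over their backs; the gripper's body (75 mm by 177 mm) begins 78 mm behind the grasp point.
Start: joints at [-1.305, 0.3, 1.521, -0, 1.321, -0.067], TCP at [0.18, -0.52, 0.205] pointing down, gripper open.
Joint ranges: [-3.03, 3.03], [-0.79, 2.21], [0.23, 2.52], [-1.04, 4.18], [0, 3.07], [-2.55, 2.55]. Speed limits (rad/s): [2.22, 2.22, 2.57, 3.14, 3.14, 3.14].

INTERFACE

Orientations are given as [roll, pitch, yaw] about the fixed x, y, z axes, in that order (R = Rz(yaw) Ry(pitch) Rx(roll)).
In Python, from station import ctrl gives the robot as it stands.
- The arm moves only by the shell command python3 -m inch 'ROWS' [FORCE]. ROWS is JSON, one flat list of numbers, 7 for each row, row after row: the shift along the tool's x, y, z in cm, then the turn, a rotation vector about the tool's x, y, z in rad, then the opening, from 0 (shut) to 1 (fully open). In form: [tx, ty, tz, wx, wy, wz, claw, tx, ty, tz, wx, wy, wz, claw, ...]. A call has 1 to 20 rows; each row shifts and turns the commanded pose from where the row before left it, along the tool's axes as they then stand; what a row does not reach is not made up. A row lasts 1/8 s, in which the tool goes at most 62.5 mm and 10.7 degrees, less where a joint would pass 70% of its speed; a pose out of reach is approached as far as the arm can. A call is refused whole if a number of a shift passes 6.25 or a number of a turn 0.188, either way. A call with a gripper value outside its range is refused whole. The fingers move at their own pace and stop on an object; FORCE is the grip in N (left out, the last holds). Time passes only in rows, so rows that do not move let the fingers close. It gives the time, the measured TCP pose, the force and the opening at its end, in the units of the state.
- ctrl.get_obs(): the state, without advancing time (a new reading comes with each control period).
- ctrl.camera(name): name is "scene" or "top" or "wrist"; returns (picture, depth): 400x640x3 uint8, red, green, blue; 400x640 float32, m along the optical axis (not along the pixel's ray), 0 where there is no reading.
- ctrl.camera_params(name): a dict with "vertical_fov" (degrees; the focal length in pixels is half the picture's height over the tangent of half this angle, whatever the lens; pixels are square), "cx", "cy" (the principal point, pixels), "camera_from_world" (4x4, takes a point from world to camera coordinates); the wrist camera has in their place "mount" (4x4, takes a point from camera to tool coordinates, whose origin is the TCP and whose axes are the tool frame's). Camera axes: x right, y down, z forward; pixel columns grow to the right and rows downward; lengths in m; the calibration is good to about 2 mm. A picture is of the moment at which its call begins: read the wrist's pose just before it. camera_params takes no time and is no camera call.
- ctrl.hand_in(): hands the job in, once; it reports no verdict.
Trained networks look in the newest picture that a camera, given by its name, has taken for a name from the list of things; names that differ only in an ending like _2 or _b are one class to them, and where a whole thing is asked for, a point or a joint stands for the part that bears it (a point fixed in the world has none). Each returns a list of dicts, best first, with "score" (0 to 1); they miss things now and then, are a little off and sometimes report something else, mostly with a low value. They report only what shows in the picture. A call takes as long as a camera call.
- ctrl.spot_in(camera, label): "bbox" ([centre column, centre row, width, height] in pixels, round what is visible of it).
- ctrl.place_of(camera, label): "centre" ([column, row] in pixels: a listed point, or the origin of a listed thing).
The state is a dict: "time_s": time; "qpos": joint angles; "joint_vel": joint speeds; "tau": joint torques, N m; "ee_pos": TCP position; "eef_rot": TCP orientation; "force": force on the tool from outside, world axes, zero at the start; "moment": the same for the moment, N m; "grip_width": finger opening in m.
Only numpy, scipy, OpenCV 4.12 (cv2) and the standard library are available. Lean on these libraries where they do the work, as an engineer would, in place of code of your own. Each camera call takes 0.05 s, during which the arm holds its last target. There are 200 camera calls.

## Working session

There is one attempt and no reset: what is moved stays moved. The work goes in short steps, Python scripts to look and compute and a shell command to move; the robot and the scene stay as the last step left them, time stands still between calls to the robot, and variables do not carry over. Pictures are saved under pics/ and viewed, about 8 in all and at most 12, crops included, and the job is handed in when it is done.

```bash
mkdir -p pics; cat > h.py <<'E'
import numpy as np, cv2
from station import ctrl
from scipy.spatial.transform import Rotation as R
def pose():
    o=ctrl.get_obs(); T=np.eye(4); T[:3,:3]=R.from_euler('xyz',o['eef_rot']).as_matrix(); T[:3,3]=o['ee_pos']; return T
def cam(name):
    T=pose(); im,d=ctrl.camera(name); p=ctrl.camera_params(name)
    f=200/np.tan(np.radians(p['vertical_fov'])/2)
    W=T@np.array(p['mount']) if 'mount' in p else np.linalg.inv(np.array(p['camera_from_world']))
    return dict(im=im,d=d,f=f,cx=p['cx'],cy=p['cy'],W=W)
def at(c,u,v,z=None):
    r=np.array([(u-c['cx'])/c['f'],(v-c['cy'])/c['f'],1.])
    if z is None:
        q=c['d'][int(round(v))-1:int(round(v))+2,int(round(u))-1:int(round(u))+2]; s=np.median(q)
    else: s=(z-c['W'][2,3])/(c['W'][:3,:3]@r)[2]
    return c['W'][:3,:3]@(r*s)+c['W'][:3,3]
def save(c,n): cv2.imwrite('pics/'+n+'.png',c['im'][:,:,::-1])
E
python3 - <<'E'
from h import *
np.set_printoptions(precision=4,suppress=True)
print(ctrl.get_obs())
c=cam('top'); save(c,'top0')
for l,z in [('carrier_loaded_pad',.04),('carrier_loaded',.026),('carrier_empty',.026),('test_cassette',.03),('reader_throat',.0295),('reader',0),('blue_vial',0),('orange_vial',0),('dropper_bottle',0)]:
    for r in ctrl.place_of('top',l)[:2]:
        u,v=r['centre']; print(l,round(r['score'],2),u,v,at(c,u,v,z),at(c,u,v))
c=cam('scene'); save(c,'scene0')
print(c['W'])
E
```

```text
{'time_s': 0.0, 'qpos': array([-1.3046,  0.3005,  1.5216, -0.    ,  1.3207, -0.0666]), 'joint_vel': array([-0.0013, -0.0007,  0.0002,  0.0014,  0.0002,  0.0004]), 'tau': array([ -0.0003, -53.1806, -35.2738,   0.0708,   0.0245,  -0.0001]), 'ee_pos': array([ 0.1796, -0.5196,  0.2049]), 'eef_rot': array([-3.1415,  0.0012, -1.238 ]), 'force': array([-0.5316, -0.6889,  0.1635]), 'moment': array([-0.0055, -0.024 ,  0.0083]), 'grip_width': 0.09381667104198148}
carrier_loaded_pad 0.93 328.2 179.5 [ 0.4938 -0.0143  0.04  ] [ 0.4938 -0.0143  0.0397]
carrier_loaded 0.98 301.7 176.2 [0.5036 0.035  0.026 ] [0.502  0.0347 0.0342]
carrier_empty 0.86 305.5 212.3 [0.4352 0.0289 0.026 ] [0.4349 0.0288 0.0288]
test_cassette 0.82 295.4 174.8 [0.5057 0.0466 0.03  ] [0.5052 0.0465 0.0324]
reader_throat 0.9 269.0 188.4 [0.4809 0.096  0.0295] [0.4807 0.0958 0.0308]
reader 0.77 284.1 191.5 [0.4795 0.0699 0.    ] [0.4744 0.0679 0.0306]
blue_vial 0.75 324.7 249.6 [ 0.3667 -0.0058  0.    ] [ 0.3641 -0.0047  0.0598]
blue_vial 0.69 295.0 175.2 [0.511  0.0486 0.    ] [0.5045 0.0473 0.0323]
orange_vial 0.57 296.9 255.8 [0.3562 0.0469 0.    ] [0.3543 0.0445 0.0584]
dropper_bottle 0.51 246.3 247.8 [0.3732 0.1419 0.    ] [0.3697 0.1321 0.0684]
[[-0.9991  0.025  -0.0353  0.4734]
 [ 0.0429  0.6756 -0.736   0.7387]
 [ 0.0054 -0.7368 -0.6761  0.733 ]
 [ 0.      0.      0.      1.    ]]
```

View pics/top0.png

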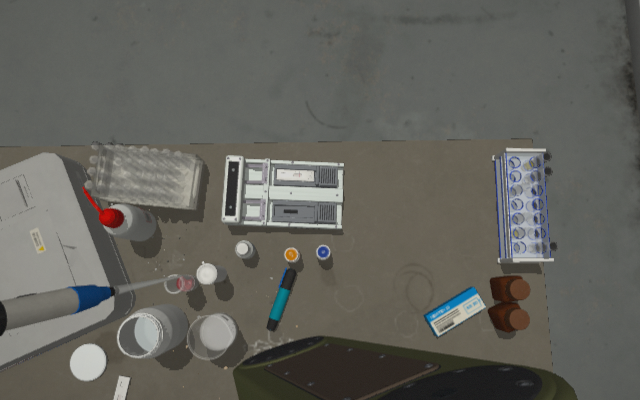

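View pics/scene0.png

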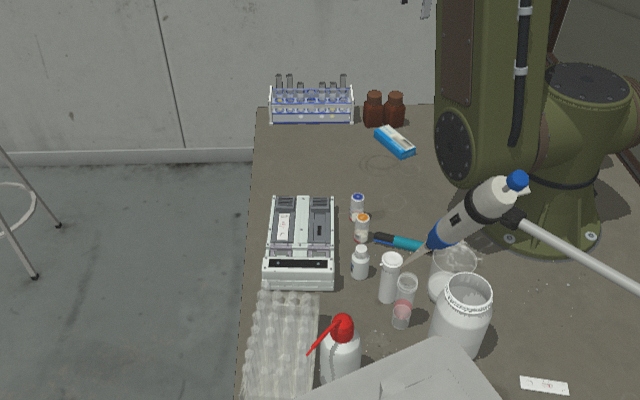

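The loaded carrier is the far-lane one: its pad is near (328,178) in the top view, with the cassette at (295,174). The vials stand on the near side. I'll move the closed gripper above the lane for a close look.

```bash
python3 -m inch '[0,0,-1.5,0,0,-0.18,0, 0,0,-1.5,0,0,-0.18,0, 0,0,-1.5,0,0,-0.18,0, 0,0,-1.5,0,0,-0.18,0, 0,0,-1.5,0,0,-0.18,0, 0,0,-1.5,0,0,-0.18,0, 2.4,-4.6,0,0,0,-0.09,0, 2.4,-4.6,0,0,0,0,0, 2.4,-4.6,0,0,0,0,0, 2.4,-4.6,0,0,0,0,0, 2.4,-4.6,0,0,0,0,0, 2.4,-4.6,0,0,0,0,0, 2.4,-4.6,0,0,0,0,0, 2.4,-4.6,0,0,0,0,0, 2.4,-4.6,0,0,0,0,0, 2.4,-4.6,0,0,0,0,0, 0,0,0,0,0,0,0]' 20
python3 - <<'E'
from h import *
np.set_printoptions(precision=4,suppress=True)
c=cam('wrist'); save(c,'w1'); print(c['W'])
for l,z in [('carrier_loaded_pad',.04),('carrier_loaded',.026),('carrier_empty',.026),('test_cassette',.03),('reader_throat',.0295),('blue_vial',.0)]:
    for r in ctrl.place_of('wrist',l)[:2]:
        u,v=r['centre']; print(l,round(r['score'],2),u,v,at(c,u,v,z),at(c,u,v))
np.savez('w1.npz',**c)
E
```

```text
time_s: 2.68
ee_pos: [0.4551, -0.0775, 0.2952]
eef_rot: [-3.141, 0.0, -0.064]
force: [-0.7, -0.3, 0.5]
grip_width: 0.0008
[[ 0.998  -0.0614 -0.0177  0.4613]
 [-0.0639 -0.9603 -0.2714  0.0021]
 [-0.0003  0.272  -0.9623  0.475 ]
 [ 0.      0.      0.      1.    ]]
carrier_loaded_pad 0.88 351.7 123.5 [ 0.5022 -0.0074  0.04  ] [ 0.5022 -0.0074  0.0402]
carrier_empty 0.74 310.9 97.6 [0.4431 0.0342 0.026 ] [0.4433 0.0339 0.0304]
carrier_empty 0.63 353.8 84.7 [0.5088 0.0483 0.026 ] [0.5079 0.0475 0.034 ]
test_cassette 0.84 350.4 86.5 [0.5032 0.0457 0.03  ] [0.5028 0.0453 0.0347]
reader_throat 0.69 331.2 48.7 [0.4776 0.0985 0.0295] [0.4775 0.0978 0.0325]
blue_vial 0.95 260.7 123.6 [0.3565 0.0011 0.    ] [0.3698 0.0012 0.0604]
blue_vial 0.39 353.5 86.4 [0.5109 0.0485 0.    ] [0.5074 0.0452 0.034 ]
```

```bash
python3 - <<'E'
import cv2
a=cv2.imread('pics/w1.png')[0:200,240:440]; cv2.imwrite('pics/w1c.png',cv2.resize(a,(600,600),interpolation=cv2.INTER_CUBIC))
E
```

```text
(no output)
```

View pics/w1c.png

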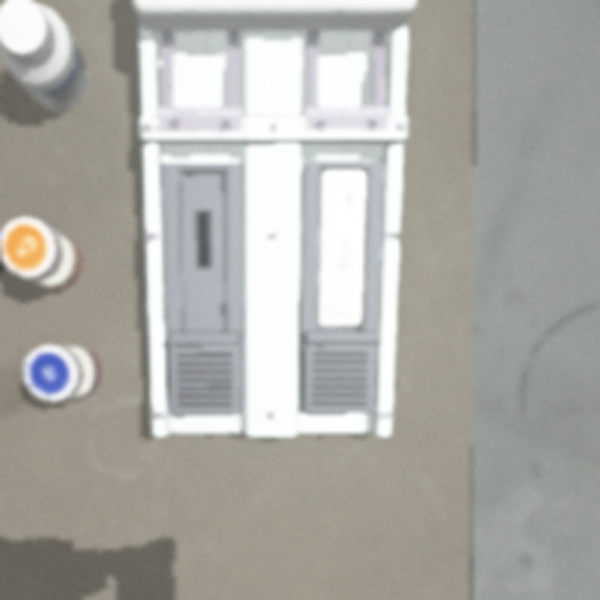

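```bash
python3 - <<'E'
from h import *
np.set_printoptions(precision=4,suppress=True)
c=dict(np.load('w1.npz'))
P=lambda u,v,z: at(c,240+u/3-.33,v/3-.33,z)
for n,u,v,z in [('rl front',142,137,.032),('rl rear',152,436,.032),('rr front',407,137,.032),('rr rear',392,436,.032),('pad rl',303,413,.04),('pad rr',378,412,.04),('ridge l',303,344,.044),('ridge r',380,343,.044),('nose l',310,163,.034),('nose r',381,163,.034),('epad rl',170,415,.04),('epad rr',242,414,.04),('bar l',142,138,.04),('bar r',408,138,.04),('cas rl',320,327,.034),('cas rr',364,327,.034),('cas fl',322,170,.034),('cas fr',365,170,.034)]: print(n,P(u,v,z))
E
```

```text
rl front [0.4147 0.1063 0.032 ]
rl rear [ 0.4058 -0.034   0.032 ]
rr front [0.5407 0.0982 0.032 ]
rr rear [ 0.5309 -0.042   0.032 ]
pad rl [ 0.4847 -0.0268  0.04  ]
pad rr [ 0.5228 -0.0287  0.04  ]
ridge l [0.486  0.0068 0.044 ]
ridge r [0.524  0.0049 0.044 ]
nose l [0.4939 0.0895 0.034 ]
nose r [0.5278 0.0874 0.034 ]
epad rl [ 0.417  -0.0234  0.04  ]
epad rr [ 0.4536 -0.0253  0.04  ]
bar l [0.4155 0.104  0.04  ]
bar r [0.5397 0.096  0.04  ]
cas rl [0.4955 0.0146 0.034 ]
cas rr [0.5176 0.0131 0.034 ]
cas fl [0.4995 0.0861 0.034 ]
cas fr [0.5201 0.0848 0.034 ]
```

Rail, pad and cassette edges agree: the reader yaw is about −0.064, which the tool already matches, and the pad centre is about (0.504, −0.012). I'll go down to just above the pad and check from there.

```bash
python3 -m inch '[1.5,-2.2,0,0,0,0,0, 1.5,-2.2,4,0,0,0,0, 1.5,-2.25,5,0,0,0,0, 0,0,5,0,0,0,0, 0,0,5,0,0,0,0, 0,0,4.5,0,0,0,0, 0,0,0,0,0,0,0, 0,0,0,0,0,0,0]'
python3 - <<'E'
from h import *
np.set_printoptions(precision=4,suppress=True)
c=cam('wrist'); save(c,'w2'); np.savez('w2.npz',**c); T=pose(); print(T)
p=np.linalg.inv(c['W'])@T[:,3]; print('tcp px',p[0]/p[2]*c['f']+c['cx'],p[1]/p[2]*c['f']+c['cy'])
for l,z in [('carrier_loaded_pad',.04)]:
    for r in ctrl.place_of('wrist',l)[:2]:
        u,v=r['centre']; print(l,round(r['score'],2),u,v,at(c,u,v,z),at(c,u,v))
E
```

```text
time_s: 4.03
ee_pos: [0.5046, -0.0169, 0.0623]
eef_rot: [3.142, -0.002, -0.069]
force: [0.0, -0.0, 0.1]
grip_width: 0.0001
[[ 0.9977 -0.0684  0.0031  0.5048]
 [-0.0684 -0.9977 -0.0003 -0.0169]
 [ 0.0031  0.0001 -1.      0.0626]
 [ 0.      0.      0.      1.    ]]
tcp px 322.90973996308685 237.66849119531602
carrier_loaded_pad 0.59 318.6 220.5 [ 0.5017 -0.0123  0.04  ] [ 0.5018 -0.012   0.0409]
```

View pics/w2.png

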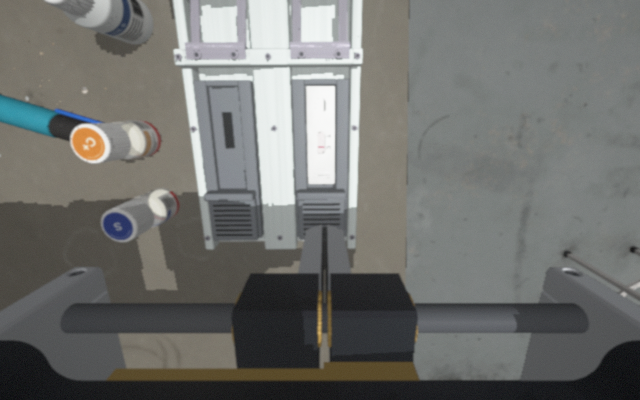

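Picture 4: the closed fingertip (columns 303–347, row ~232) sits over the rear part of the loaded pad, and the ridge is at rows 193–200. I'll refine those edges by calculation before touching down.

```bash
python3 - <<'E'
from h import *
np.set_printoptions(precision=4,suppress=True)
c=dict(np.load('w2.npz'))
for n,u,v,z in [('ridge rear',320,201,.044),('ridge front',320,193,.046),('pad l',299,215,.04),('pad r',345,215,.04),('epad rl',211,240,.04),('stud',280,238,.032),('reader rear',280,248,.032),('bar',268,64,.04),('nose',320,82,.034)]: print(n,at(c,u,v,z))
a=c['im'][40:270,180:370,::-1]; cv2.imwrite('pics/w2c.png',cv2.resize(a,None,fx=2.6,fy=2.6,interpolation=cv2.INTER_CUBIC))
E
```

```text
ridge rear [0.5041 0.0044 0.044 ]
ridge front [0.5046 0.011  0.046 ]
pad l [ 0.4871 -0.0068  0.04  ]
pad r [ 0.5222 -0.0093  0.04  ]
epad rl [ 0.4162 -0.0228  0.04  ]
stud [ 0.4688 -0.0283  0.032 ]
reader rear [ 0.4678 -0.0372  0.032 ]
bar [0.4764 0.1    0.04  ]
nose [0.51   0.0873 0.034 ]
```

View pics/w2c.png

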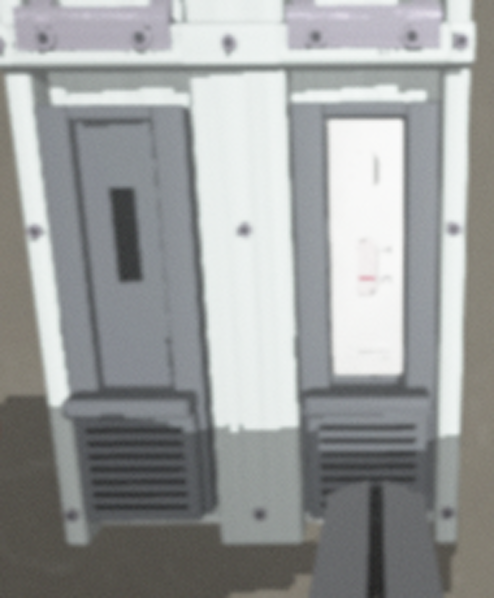

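```bash
python3 -m inch '[0,-0.4,0,0,0,-0.005,0, 0,0,1.0,0,0,0,0, 0,0,0.8,0,0,0,0, 0,0,0.2,0,0,0,0, 0,0,0.2,0,0,0,0, 0,0,0.2,0,0,0,0, 0,0,0,0,0,0,0]'
```

```text
time_s: 5.0
ee_pos: [0.5041, -0.0125, 0.0368]
eef_rot: [-3.142, -0.0, -0.063]
force: [-2.8, 0.2, 6.1]
grip_width: 0.0004
```

```bash
python3 -m inch '[0,0,0.2,0,0,0,0, 0,0,0.2,0,0,0,0, 0,0,0.15,0,0,0,0, 0,0,0.1,0,0,0,0, 0,0,0,0,0,0,0]'
```

```text
time_s: 5.62
ee_pos: [0.5045, -0.0126, 0.0321]
eef_rot: [3.141, -0.001, -0.063]
force: [-11.8, 0.8, 31.1]
grip_width: 0.0005
```

Bottomed at z = 0.032 with 31 N, but there is an 11.8 N sideways force. I'll relieve that and then start sliding.

```bash
python3 -m inch '[-0.1,0,0,0,0,0,0, 0,0,0,0,0,0,0]'; python3 -m inch '[0,-0.3,0,0,0,0,0, 0,-0.3,0,0,0,0,0, 0,-0.3,0,0,0,0,0, 0,0,0,0,0,0,0]'
```

```text
time_s: 5.88
ee_pos: [0.5044, -0.0126, 0.0321]
eef_rot: [3.141, -0.004, -0.063]
force: [-5.2, -0.1, 24.7]
grip_width: 0.0002
time_s: 6.38
ee_pos: [0.505, -0.0045, 0.0321]
eef_rot: [3.14, -0.004, -0.063]
force: [-5.9, -7.1, 24.3]
grip_width: 0.0006
```

```bash
python3 -m inch '[0,-0.4,0,0,0,0,0, 0,-0.4,0,0,0,0,0, 0,-0.4,0,0,0,0,0, 0,-0.4,0,0,0,0,0]'
python3 - <<'E'
from h import *
c=cam('wrist'); np.savez('w3.npz',**c)
a=c['im'][0:270,160:400,::-1]; cv2.imwrite('pics/w3c.png',cv2.resize(a,None,fx=2.2,fy=2.2,interpolation=cv2.INTER_CUBIC))
E
```

```text
time_s: 6.88
ee_pos: [0.506, 0.0114, 0.0321]
eef_rot: [3.14, -0.004, -0.063]
force: [-5.3, -9.8, 24.1]
grip_width: 0.0006
```

View pics/w3c.png

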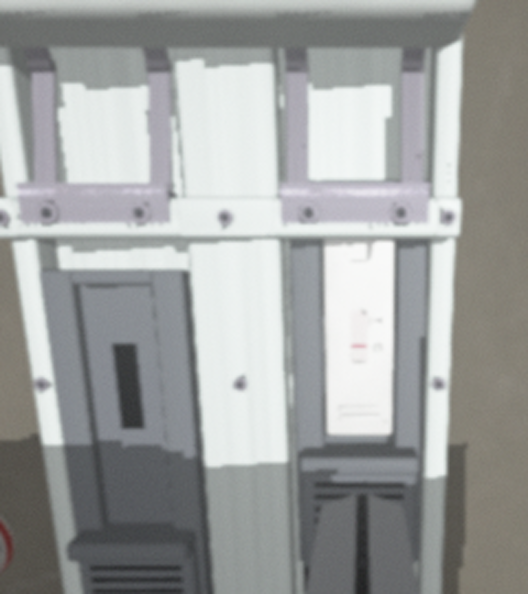

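Picture 6: the loaded carrier has come along with the finger, its nose is under the throat bar, and the empty carrier hasn't moved. Carrying on.

```bash
python3 -m inch '[0,-0.4,0,0,0,0,0, 0,-0.4,0,0,0,0,0, 0,-0.4,0,0,0,0,0, 0,-0.4,0,0,0,0,0, 0,-0.4,0,0,0,0,0]';  python3 -m inch '[0,-0.4,0,0,0,0,0, 0,-0.4,0,0,0,0,0, 0,-0.4,0,0,0,0,0, 0,-0.4,0,0,0,0,0, 0,-0.3,0,0,0,0,0]'
```

```text
time_s: 7.55
ee_pos: [0.5072, 0.0314, 0.0321]
eef_rot: [3.14, -0.004, -0.063]
force: [-5.3, -13.4, 24.5]
grip_width: 0.0002
time_s: 8.18
ee_pos: [0.5087, 0.0502, 0.0321]
eef_rot: [3.14, -0.004, -0.063]
force: [-3.0, -12.4, 23.1]
grip_width: 0.0006
```

```bash
python3 -m inch '[0,-0.3,0,0,0,0,0, 0,-0.3,0,0,0,0,0, 0,-0.3,0,0,0,0,0, 0,-0.3,0,0,0,0,0]';  python3 -m inch '[0,-0.2,0,0,0,0,0, 0,-0.2,0,0,0,0,0]';  python3 -m inch '[0,-0.2,0,0,0,0,0, 0,0,0,0,0,0,0]'
```

```text
time_s: 8.68
ee_pos: [0.5094, 0.0621, 0.0321]
eef_rot: [3.14, -0.004, -0.063]
force: [-4.2, -12.8, 24.2]
grip_width: 0.0005
time_s: 8.93
ee_pos: [0.5097, 0.0662, 0.0321]
eef_rot: [3.14, -0.004, -0.063]
force: [-2.7, -12.0, 22.4]
grip_width: 0.0004
time_s: 9.18
ee_pos: [0.51, 0.0683, 0.0321]
eef_rot: [3.14, -0.005, -0.063]
force: [-0.9, -9.5, 21.8]
grip_width: 0.0004
```

```bash
python3 -m inch '[0,-0.2,0,0,0,0,0, 0,-0.1,0,0,0,0,0]';  python3 -m inch '[0,-0.2,0,0,0,0,0, 0,0,0,0,0,0,0]'
python3 - <<'E'
from h import *
c=cam('wrist'); np.savez('w4.npz',**c)
a=c['im'][0:270,160:400,::-1]; cv2.imwrite('pics/w4c.png',cv2.resize(a,None,fx=2.2,fy=2.2,interpolation=cv2.INTER_CUBIC))
E
```

```text
time_s: 9.43
ee_pos: [0.5104, 0.0712, 0.0321]
eef_rot: [3.14, -0.005, -0.063]
force: [0.6, -10.5, 21.4]
grip_width: 0.0003
time_s: 9.68
ee_pos: [0.5106, 0.0733, 0.0321]
eef_rot: [3.14, -0.005, -0.063]
force: [0.2, -9.5, 20.2]
grip_width: 0.0006
```

View pics/w4c.png

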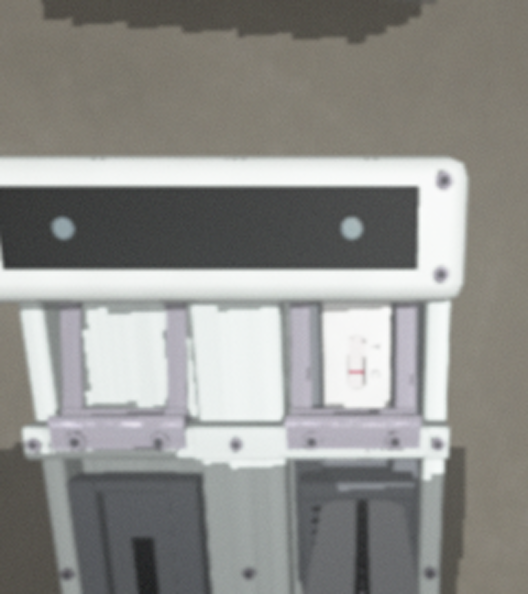

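```bash
python3 -m inch '[0,-0.2,0,0,0,0,0, 0,0,0,0,0,0,0]';  python3 -m inch '[0,-0.2,0,0,0,0,0, 0,0,0,0,0,0,0]'
python3 - <<'E'
from h import *
c=dict(np.load('w4.npz'))
for n,u,v,z in [('ridge front top',330,160*0+472/2.2,.038),('ridge rear top',330,488/2.2,.038),('bar front',268,460/2.2,.04)]: print(n,at(c,u,v,z))
E
```

```text
time_s: 9.98
ee_pos: [0.5106, 0.0738, 0.0321]
eef_rot: [3.138, -0.005, -0.063]
force: [-0.7, -23.7, 21.8]
grip_width: 0.0004
time_s: 10.22
ee_pos: [0.5106, 0.0741, 0.0322]
eef_rot: [3.135, -0.005, -0.063]
force: [-2.2, -37.8, 25.0]
grip_width: 0.0005
ridge front top [0.51664394 0.09202928 0.038     ]
ridge rear top [0.51635177 0.08692743 0.038     ]
bar front [0.4768045  0.09906213 0.04      ]
```

Hard stop: the push force went up to 38 N with under 1 mm of motion, at y = 0.074 where home was predicted. I'll ease off and lift straight up.

```bash
python3 -m inch '[0,0.3,0,0,0,0,0, 0,0,-0.2,0,0,0,0, 0,0,-0.2,0,0,0,0, 0,0.1,-0.5,0,0,0,0, 0,0.1,-1,0,0,0,0, 0,0,-3,0,0,0,0, 0,2,-5,0,0,0,0, 0,3,-5,0,0,0,0, 0,4,-5,0,0,0,0, 0,4,-3,0,0,0,0, 0,0,0,0,0,0,0]'
python3 - <<'E'
from h import *
np.set_printoptions(precision=4,suppress=True)
c=cam('wrist'); np.savez('w5.npz',**c)
for l,z in [('carrier_loaded_pad',.032),('carrier_empty',.026),('reader_throat',.0295),('blue_vial',.0),('lift_far',.026),('orange_vial',0)]:
    for r in ctrl.place_of('wrist',l)[:2]:
        u,v=r['centre']; print(l,round(r['score'],2),u,v,at(c,u,v,z),at(c,u,v))
a=c['im'][0:220,200:460,::-1]; cv2.imwrite('pics/w5c.png',cv2.resize(a,None,fx=2.6,fy=2.6,interpolation=cv2.INTER_CUBIC))
E
```

```text
time_s: 11.6
ee_pos: [0.5007, -0.0572, 0.2605]
eef_rot: [3.141, -0.005, -0.066]
force: [-0.3, 0.4, 0.1]
grip_width: 0.0006
carrier_loaded_pad 0.62 318.5 84.7 [0.5033 0.0672 0.032 ] [0.5033 0.0672 0.0321]
reader_throat 0.96 296.8 62.9 [0.4761 0.0967 0.0295] [0.4763 0.0962 0.0323]
blue_vial 0.75 229.6 138.5 [0.3605 0.0023 0.    ] [0.3755 0.0044 0.0452]Traceback (most recent call last):
  File "<stdin>", line 5, in <module>
ValueError: it knows: blue_vial, carrier_empty, carrier_loaded, carrier_loaded_pad, dropper_bottle, orange_vial, reader, reader_stop, reader_throat, test_cassette
```

```bash
python3 - <<'E'
from h import *
np.set_printoptions(precision=4,suppress=True)
c=dict(np.load('w5.npz'))
a=c['im'][0:220,200:460,::-1]; cv2.imwrite('pics/w5c.png',cv2.resize(a,None,fx=2.6,fy=2.6,interpolation=cv2.INTER_CUBIC))
# height profile along far lane (reader x=34) and near lane
ex=np.array([.998,-.063,0]);ey=np.array([.063,.998,0]);o=np.array([.4745,.0705,0])
W=np.linalg.inv(c['W'])
for X in (.034,-.034):
  for y in range(-108,32,6):
    z=.026
    for _ in range(4):
      p=W@np.append(o+ex*X+ey*y/1000+[0,0,z],1); u,v=p[0]/p[2]*c['f']+c['cx'],p[1]/p[2]*c['f']+c['cy']; z=at(c,u,v)[2]
    print(y,round(z*1000,1),end='; ')
  print()
E
```

```text
-108 17.5; -102 18.9; -96 19.0; -90 26.1; -84 25.9; -78 26.7; -72 27.0; -66 26.4; -60 26.6; -54 27.2; -48 26.7; -42 27.0; -36 27.7; -30 26.7; -24 25.6; -18 31.1; -12 32.9; -6 32.0; 0 32.8; 6 32.4; 12 32.7; 18 39.3; 24 23.2; 30 40.4; 
-108 17.7; -102 19.1; -96 39.9; -90 40.7; -84 40.3; -78 40.5; -72 40.9; -66 40.8; -60 46.2; -54 29.9; -48 31.3; -42 30.4; -36 30.9; -30 29.8; -24 30.7; -18 30.5; -12 30.8; -6 30.5; 0 31.1; 6 30.4; 12 30.1; 18 34.3; 24 19.6; 30 40.4;
```

View pics/w5c.png

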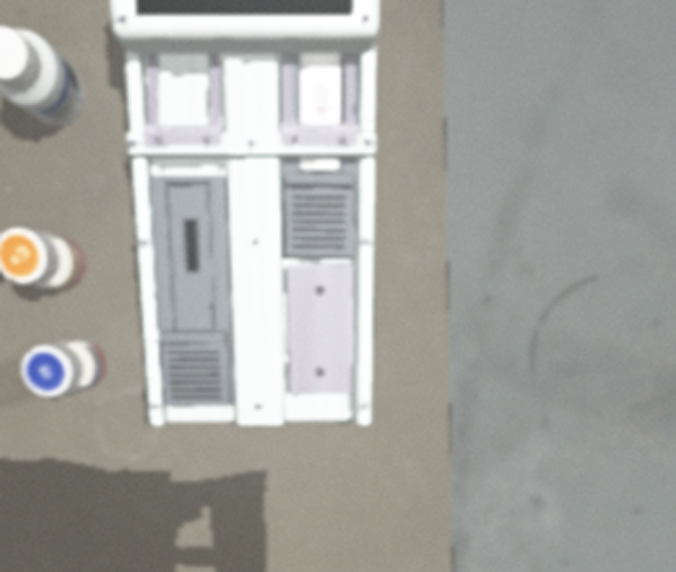

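The lift plate is up at 26 mm along its full length. The carrier is flat, with its pad at 32 mm and its rear end at about y = −19 (home), and the empty carrier and vials are where they were. Handing in.

```bash
python3 -c "
from station import ctrl
print(ctrl.hand_in()); print(ctrl.get_obs()['force'])"
```

```text
the job is handed in; nothing more can be done
None
the job is handed in; nothing more can be done
```

The carrier with the white cassette is loaded in the far lane, and I handed the job in with the hand clear, about 26 cm above the bench. I pressed its pad down with the closed fingertip at about 20–30 N. Still pressing, I slid it under the throat bar and leaf spring to the end stop. There the push force rose to 38 N while the finger moved less than 1 mm. The arm used about 12 of the 35 s allowed.

**Last checks (wrist camera depth and picture):**
- **Lift plate:** it has sprung up again, reading about 26 mm above the bench along its whole length.
- **Carrier:** it lies flat, with its pad at about 32 mm and its rear end near reader y = −19 mm, which is the home position.
- **Other things:** in the pictures the empty carrier is still waiting in the near lane, and the vials and dropper bottle are still standing in place.

**What disagreed or fell short:**
- **Side force:** the first press gave a sideways force of about 12 N. A 1 mm shift reduced it to about 5 N before sliding.
- **Ridge position:** one rough estimate of the thumb ridge while pushing was about 6 mm off. The later depth readings settled it.
- **Detector:** it missed the empty carrier in the last wrist view, so I judged that from the picture and its depth. The check then stopped on a name the detector doesn't know, before reaching the orange vial, so that vial was checked by eye only.

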